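Tare the balance through its touch-free sensor

ROBOT

A 6-joint arm with a two-finger parallel gripper is mounted at the origin on the work surface. World frame = base frame: x ahead of the robot, y to its left, z up, the work surface at z = 0. Lengths are in mm, angles in degrees, forces in N, time in s.
With the tool pointing down it reaches from about 375 to 925 mm from the base axis. Payload 5.7 kg.
Tool frame: the origin (TCP) lies midway between the tips of the shut fingers; the grasp point (between the pads) lies 19 mm behind it; z points along the fingers, y is the line along which they close (so a half turn about z gives the same grasp; the last joint's range is limited). The gripper opens to 85 mm and grips with 20 to 120 N. Pads are 22 mm wide; open, the fingers measure 114 mm over their backs; the gripper's body (76 mm by 85 mm) begins 54 mm behind the grasp point. The pads swing forward as they close: fully open they stand 13 mm farther back than shut.
Start: joints at [-78.902, 20.558, 86.54, -0, 72.909, -6.595], TCP at [182.334, -571.592, 231.267] pointing down, gripper open.
Joint ranges: [-170.27, 170.27], [-57.76, 135], [12.27, 136.19], [-55.21, 235.2], [11.17, 155.16], [-170.74, 170.74]. Speed limits (degrees/s): [136.94, 136.94, 180, 180, 180, 180].

INTERFACE

Orientations are given as [roll, pitch, yaw] about the fixed x, y, z axes, in that order (R = Rz(yaw) Ry(pitch) Rx(roll)).
In Python, from cell import readout, eyes, workorder gives the robot as it stands.
- The arm moves only by the tool step_arm, never from a script. Its argument "rows" is a list of rows, each a list of 7 numbers: the turn, a rotation vector about the tool's x, y, z in rad, then the shift along the tool's x, y, z in mm, then the opening in per cent of the stroke, from 0 (shut) to 100 (fully open). A call has 1 to 12 rows; each row shifts and turns the commanded pose from where the row before left it, along the tool's axes as they then stand; what a row does not reach is not made up. A row lasts 1/12 s, in which the tool goes at most 41.7 mm and 7.16 degrees, less where a joint would pass 70% of its speed; a pose out of reach is approached as far as the arm can. A call with a gripper value outside its range is refused whole. The fingers move at their own pace and stop on an object; "grip_force" is the grip in N (left out, the last holds). Time passes only in rows, so rows that do not move let the fingers close. It gives the time, the measured TCP pose, the force, the opening and the grip force at its end, in the units of the state.
- readout.observe(): the state, without advancing time (a new reading comes with each control period).
- eyes.snapshot(name): name is "side" or "top"; returns the picture (480x640x3 uint8, red, green, blue); there is no depth.
- eyes.get_calibration(name): a dict with "camera_matrix" (3x3 intrinsics, pixels), "k1" (the pictures are not rectified: a ray, as slopes to the right and down, at radius r is drawn at 1 + k1 r^2 times it, then the intrinsics apply), "origin" and "attitude" of the camera in the world. Camera axes: x right, y down, z forward; pixel columns grow to the right and rows downward; lengths in mm; the calibration is good to about 2 mm. A picture is of the moment at which its call begins. get_calibration takes no time and is no camera call.
- workorder.job_done(): hands the job in; it is judged then, once.
The state is a dict: "clock": time; "qpos": joint angles; "qvel": joint speeds; "joint_efforts": joint torques, N m; "position": TCP position; "tcp_rot": TCP orientation; "wrist_force": force on the tool from outside, world axes, zero at the start; "ft_torque": the same for the moment, N m; "width": finger opening in mm; "finger_force": force on a finger pad.
Only numpy, scipy, OpenCV 4.12 (cv2) and the standard library are available. Lean on these libraries where they do the work, as an engineer would, in place of code of your own. Each camera call takes 0.05 s, during which the arm holds its last target. There are 200 camera calls.

TASK

Tare the balance for the empty beaker on its pan: first gently push the lid of the glass draught shield fully shut with your fingertips against its bar, without pinching it, then point at the touch-free sensor to the left of the display (as you face the display), holding the fingertips about 2 cm above it for two seconds, and finally take your hand well away. Apart from the lid, touch nothing, neither the rest of the balance nor the things around it, and never bring your fingertips down over the sensor on the right, which would print.

Things in the scene. Friction and masses are not known exactly. Their poses are not given: they have to be found in the camera images.
- balance: Laboratory balance, fixed to the bench, sizes in mm. Origin at bench height; z up; -x is the front with the display, roughly towards the robot; +y is the left of a person facing the display. 200 wide. x -200 to -85: terminal, up to 58 high. x -85 to 140: white housing, 65 high. On it a glass shield, x -60 to 100, y -87 to 87, rim 150 high, round a pan of 110 diameter at x = 20, top 75 high.
- housing: All the fixed parts of the balance above its feet: main housing, terminal with display and sensors, pan, glass shield and lid rails. Same origin and axes as balance.
- sensor_left (a point): Centre of the top face of the touch-free tare sensor: black round lens of 24 mm diameter, 2 mm proud of the flat white end block, 58 mm above the bench, at the left end of the terminal (x = -142, y = +82 mm in the balance's frame). Axes as the balance. The shield's front glass stands 80 mm behind it; the shut lid's bar is the highest part there, 180 mm above the bench.
- sensor_right (a point): Centre of the top face of the identical sensor at the right end of the terminal (x = -142, y = -82 mm in the balance's frame), 58 mm above the bench, which prints. Not to be used.
- lid (a joint): Travel (m) of the shield's sliding lid: 0 = fully shut, against a stop; up to 0.105 = open towards the rear (balance +x). Starts 0.06 to 0.10 open. The lid is a framed glass plate of 164 x 172 x 6 mm, its top 156 mm above the bench, always level; about 1.5 N of friction, stays where it is left. Pushing its bar to the front (balance -x) shuts it.
- bar_top (a point): Middle of the top edge of the lid's bar, 180 mm above the bench: a black upright strip on the lid, 120 mm long (balance y), 14 thick (balance x), 24 high above the lid's glass. It lies at x = -30 mm + lid travel, y = 0 in the balance's frame. Behind the bar the lid's glass runs on for 125 mm: fingertips can come down there to just above the glass and push the bar's rear face.
- bar_front: Front half of the bar's thickness (7 of 14 mm), the face looking to the display. Origin on the lid's glass at the middle of the bar, axes as the balance. Moves with the lid.
- bar_rear: Rear half of the bar's thickness (7 of 14 mm), with the face to push. Origin on the lid's glass at the middle of the bar, axes as the balance. Moves with the lid.
- pan_beaker: Empty glass beaker, 48 mm across its rim, 60 high, loose on the pan inside the shield; its rim is 135 mm above the bench, below the lid. Origin: centre of its underside.
- spare_beaker: Bystander: empty glass beaker, 72 mm across its rim, 90 high, on the bench to one side of the balance. Origin: centre of its underside.
- jar: Bystander: closed sample jar, 60 mm diameter, 85 high, on the bench to the other side of the balance. Origin: centre of its underside.
- date_tray: Bystander: steel tray of dates, 200 x 190 x 25 mm, on the bench to the left. Origin: centre of its underside.
- notebook: Bystander: notebook with a pen on it, 210 x 150 x 19 mm, on the bench to the right. Origin: centre of its underside.

How it is judged (in metres and radians):
On the way, in this order (a step that is already met when the one before it is completed fails the run):
1. the lid is pushed fully shut (within 5 mm) and let go (value of joint lid below 0.005 m and contact force between each of the fingers, the arm and bar_front below 0.3 N and contact force between each of the fingers, the arm and bar_rear below 0.3 N), for 0.2 s.
2. with the lid shut, the grasp point between the fingertips is held above the left sensor, within 22 mm of its centre sideways, fingertips about 3 to 45 mm above it, for 1.5 s (horizontal distance between the grasp point and sensor_left below 0.022 m and z of the grasp point in the frame of sensor_left between 0.022 and 0.064 m and value of joint lid below 0.005 m), for 1.5 s.
At the end, for the whole second after the job is handed in: The lid is shut to within 5 mm and at rest, the hand (grasp point) is more than 12 cm from both sensors, the small beaker stands upright on the pan within 10 mm of where it was, and the bystanders are within 10 mm of where they were (value of joint lid below 0.005 m and velocity of joint lid below 0.01 m/s and distance between the grasp point and sensor_left above 0.12 m and distance between the grasp point and sensor_right above 0.12 m and distance of each of pan_beaker, spare_beaker, jar, date_tray, notebook from where it was at the start of the episode below 0.01 m and angle between pan_beaker's own z axis and vertical below 0.1 rad and linear speed of pan_beaker below 0.02 m/s); the robot touches nothing.
It fails at once if the robot touches the balance anywhere but at its lid (more than 0.5 N) (contact force between any of the fingers, the arm and housing above 0.5 N).
It fails at once if the fingertips come down over the right sensor (within 30 mm sideways, fingertips lower than about 45 mm above it) (horizontal distance between the grasp point and sensor_right below 0.03 m and z of the grasp point in the frame of sensor_right between -0.1 and 0.064 m).
It fails at once if the lid's bar is pinched: pressed from both sides at once (more than 2 N each) (contact force between any of the fingers, the arm and bar_front above 2 N and contact force between any of the fingers, the arm and bar_rear above 2 N).
It fails at once if the lid is forced: more than 35 N on its bar (contact force between any of the fingers, the arm and bar_front above 35 N or contact force between any of the fingers, the arm and bar_rear above 35 N).
It fails at once if the beaker on the pan or a bystander is touched (more than 0.5 N), lifted or moved (more than 10 mm) (contact force between any of the fingers, the arm and spare_beaker above 0.5 N or distance of any of spare_beaker, jar, date_tray, notebook, pan_beaker from where it was at the start of the episode above 0.01 m or contact force between any of the fingers, the arm and jar above 0.5 N or contact force between any of the fingers, the arm and date_tray above 0.5 N or contact force between any of the fingers, the arm and notebook above 0.5 N or contact force between any of the fingers, the arm and pan_beaker above 0.5 N).
It also fails if it takes over 46 s, if anything falls off the work surface, if the arm or the gripper's body presses on something with over 40 N, if the wrist force passes 120 N, or if a joint passes its speed limit or range.

## Working session

There is one attempt and no reset: what is moved stays moved. The work goes in short steps, Python scripts to look and compute and a tool call to move; the robot and the scene stay as the last step left them, time stands still between calls to the robot, and variables do not carry over. Pictures are saved under pics/ and viewed, at most 10 in all, crops included, and the job is handed in when it is done.

Besides the shell and the picture viewer there is one more tool, called after "Emit:" as a command line: name --pt "numbers of a row" for each row, then --argument value for the rest. step_arm: Moves the arm, as the interface text tells. Its arguments: {"type":"object","properties":{"rows":{"type":"array","items":{"type":"array","items":{"type":"number"}}},"grip_force":{"type":"number"}},"required":["rows"]}

```bash
mkdir -p pics; python3 - <<'E'
from cell import readout, eyes
import cv2
s=readout.observe(); print(s)
for n in("top","side"):
    cv2.imwrite(f"pics/{n}0.png",eyes.snapshot(n)[:,:,::-1]); print(n,eyes.get_calibration(n))
E
```

```text
{'clock': 0.0, 'qpos': array([-7.89031280e+01,  2.05987341e+01,  8.65990678e+01,  5.87789392e-04,
        7.29064082e+01, -6.59190875e+00]), 'qvel': array([ 0.03308183, -0.09835027, -0.01816389,  0.03231592,  0.07214048,
       -0.03031593]), 'joint_efforts': array([-2.48106146e-03, -5.27633357e+01, -2.78622901e+01, -4.40676840e-04,
        1.33136456e-02,  7.01784657e-06]), 'position': array([ 182.2032051 , -570.96610496,  230.44472484]), 'tcp_rot': array([-1.79896543e+02, -1.25207736e-02,  1.76885961e+01]), 'wrist_force': array([-0.28396851,  1.0693782 ,  0.18143571]), 'ft_torque': array([-0.00402555,  0.01924784, -0.00894325]), 'finger_force': 0.0, 'width': 85.0555967977905}
top {'camera_matrix': array([[444.5456689 ,   0.        , 320.2669226 ],
       [  0.        , 444.5456689 , 239.04503496],
       [  0.        ,   0.        ,   1.        ]]), 'k1': -0.014661326081491734, 'origin': array([ 306.72541572,   10.05487602, 1353.79861151]), 'attitude': array([-169.18003184,    0.45212761,  -90.83885132])}
side {'camera_matrix': array([[467.32571158,   0.        , 319.3572407 ],
       [  0.        , 467.32571158, 239.96037307],
       [  0.        ,   0.        ,   1.        ]]), 'k1': -0.03752560653423754, 'origin': array([258.29380029, 654.51107193, 965.02916937]), 'attitude': array([-139.47402636,    0.78209677, -158.74064551])}
```

View pics/top0.png

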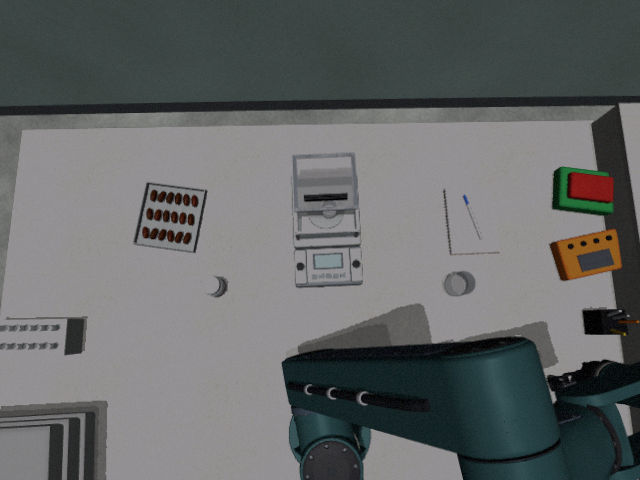

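View pics/side0.png

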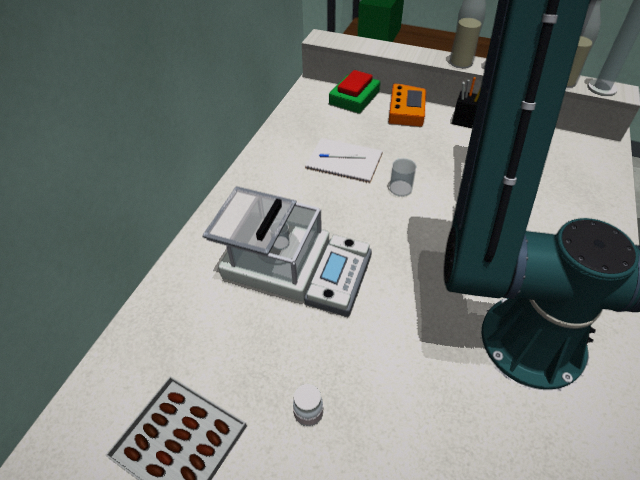

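The top view shows the balance with its terminal at (328,266), sensors at (300,266) and (356,264), and the bar at (329,197). The side view shows the bar at (270,218) and the left sensor at (328,293). I'll enlarge both.

```bash
python3 - <<'E'
import cv2
a=cv2.imread("pics/top0.png")[145:295,280:380]; cv2.imwrite("pics/tc.png",cv2.resize(a,None,fx=4,fy=4,interpolation=cv2.INTER_CUBIC))
a=cv2.imread("pics/side0.png")[180:320,200:380]; cv2.imwrite("pics/sc.png",cv2.resize(a,None,fx=4,fy=4,interpolation=cv2.INTER_CUBIC))
E
```

```text
(no output)
```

View pics/tc.png

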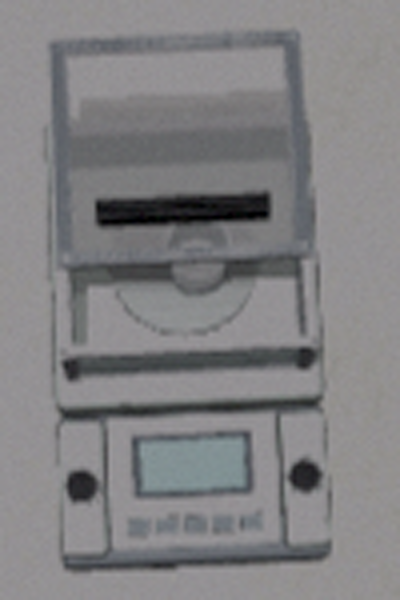

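View pics/sc.png

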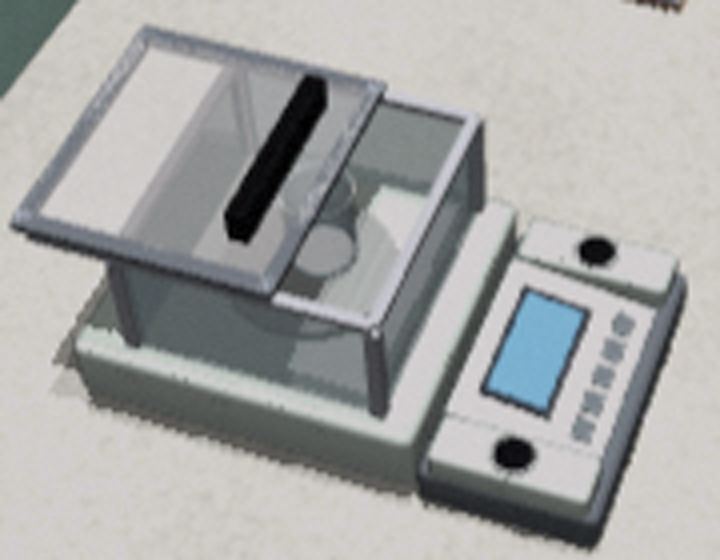

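The top crop shows the sensors at about (82,486) and (305,475), with lid corners (50,40), (299,31), (57,268) and (314,256). The side crop shows the sensors at (514,454) and (597,250), the lid corners, and the bar top running from (238,212) to (315,80). Next I'll fit the pose.

```bash
cat >fit.py <<'E'
import numpy as np
from scipy.optimize import least_squares
from scipy.spatial.transform import Rotation as R
from cell import eyes
def proj(n,P):
    c=eyes.get_calibration(n); q=(np.atleast_2d(P)-c["origin"])@R.from_euler("xyz",c["attitude"],degrees=True).as_matrix()
    s=q[:,:2]/q[:,2:]; s=s*(1+c["k1"]*(s**2).sum(1,keepdims=True)); K=c["camera_matrix"]
    return s@K[:2,:2].T+K[:2,2]
def world(p,B,m): # B balance pts, m moves with lid
    B=np.array(B,float)+np.outer(m,[p[3],0,0])
    return R.from_euler("z",p[2],degrees=True).apply(B)+[p[0],p[1],0]
B=dict(sl=(-142,82,58,0),sr=(-142,-82,58,0),rl=(102,86,156,1),rr=(102,-86,156,1),fl=(-62,86,156,1),fr=(-62,-86,156,1),bl=(-30,60,180,1),br=(-30,-60,180,1),gl=(-60,87,150,0),gr=(-60,-87,150,0))
T=dict(sl=(82,486),sr=(305,475),rl=(50,40),rr=(299,31),fl=(57,265),fr=(314,256))
S=dict(sl=(514,454),sr=(597,250),rl=(12,225),rr=(147,28),fl=(270,292),fr=(385,85),bl=(238,212),br=(315,80),gl=(374,330),gr=(483,122))
def obs(D,o): return np.array([( (u+.5)/4-.5+o[0],(v+.5)/4-.5+o[1]) for u,v in D.values()])
def res(p):
    r=[]
    for n,D,o in(("top",T,(280,145)),("side",S,(200,180))):
        b=np.array([B[k] for k in D]); r.append(proj(n,world(p,b[:,:3],b[:,3]))-obs(D,o))
    return np.vstack(r).ravel()
if __name__=="__main__":
    f=least_squares(res,[600,0,0,80],loss="soft_l1"); p=f.x; print(p); print(res(p).reshape(-1,2).round(1).tolist())
    for k in("bl","br","sl","sr"): print(k,world(p,[B[k][:3]],[B[k][3]]).round(1))
    print("bar mid",world(p,[[-30,0,180]],[1]),"shut",world(p,[[-30,0,180]],[0]))
    for n,c in(("spare",(459,284)),("jar",(217,286))):
        pass
E
python3 fit.py
```

```text
[616.74623851   1.91902555   1.59041334  62.81476047]
[[-1.0, 0.7], [-0.9, 1.0], [0.1, 1.0], [-1.8, 0.6], [0.1, 0.5], [-2.2, 0.1], [0.3, -0.3], [0.5, -0.1], [0.1, -1.8], [-0.7, -0.6], [0.3, -0.6], [-0.2, -0.2], [-1.2, 0.6], [0.4, -1.9], [-0.5, -1.0], [-1.2, -2.3]]
bl [[647.9  62.8 180. ]]
br [[651.2 -57.1 180. ]]
sl [[472.5  79.9  58. ]]
sr [[477.1 -84.   58. ]]
bar mid [[649.54835784   2.82977904 180.        ]] shut [[586.75779532   1.08639401 180.        ]]
```

Emit:
step_arm --pt "0 0 0.094 0 0 -30 0" --pt "0 0 0.094 0 0 -30 0" --pt "0 0 0.094 0 0 -30 0" --pt "0 0 0 20 -22 0 0" --pt "0 0 0 20 -22 0 0" --pt "0 0 0 20 -22 0 0" --pt "0 0 0 20 -22 0 0" --pt "0 0 0 20 -22 0 0" --pt "0 0 0 20 -22 0 0" --pt "0 0 0 20 -22 0 0" --pt "0 0 0 20 -22 0 0" --pt "0 0 0 20 -22 0 0"

```text
clock: 1.1
position: [357.5, -367.4, 320.9]
tcp_rot: [-180.0, 0.0, 1.5]
wrist_force: [-0.1, -0.2, -0.4]
width: -0.0
finger_force: 0.0
```

Emit:
step_arm --pt "0 0 0 29 -30 0 0" --pt "0 0 0 29 -30 0 0" --pt "0 0 0 29 -30 0 0" --pt "0 0 0 29 -30 0 0" --pt "0 0 0 29 -30 0 0" --pt "0 0 0 29 -30 0 0" --pt "0 0 0 29 -30 0 0" --pt "0 0 0 29 -30 0 0" --pt "0 0 0 29 -30 0 0" --pt "0 0 0 29 -30 0 0" --pt "0 0 0 29 -30 0 0" --pt "0 0 0 29 -30 0 0"

```text
clock: 2.1
position: [695.5, 1.8, 320.7]
tcp_rot: [-180.0, 0.1, 1.5]
wrist_force: [-0.0, -0.8, 0.7]
width: -0.3
finger_force: 0.0
```

Emit:
step_arm --pt "0 0 0 0 0 20 0" --pt "0 0 0 0 0 20 0" --pt "0 0 0 0 0 20 0" --pt "0 0 0 0 0 20 0" --pt "0 0 0 0 0 0 0"

```text
clock: 2.52
position: [691.6, 0.3, 235.9]
tcp_rot: [-179.9, 0.5, 1.6]
wrist_force: [-0.7, -0.2, -1.5]
width: -0.1
finger_force: 0.0
```

```bash
python3 - <<'E'
from cell import readout, eyes
import cv2
from fit import proj
s=readout.observe(); print(s["position"],s["tcp_rot"],proj("side",s["position"]))
a=eyes.snapshot("side")[150:300,180:380,::-1]; cv2.imwrite("pics/s1.png",cv2.resize(a,None,fx=4,fy=4,interpolation=cv2.INTER_CUBIC))
E
```

```text
[6.91600376e+02 3.49811221e-01 2.35868442e+02] [-179.92848523    0.5217131     1.55444165] [[249.99230137 192.32456308]]
```

View pics/s1.png

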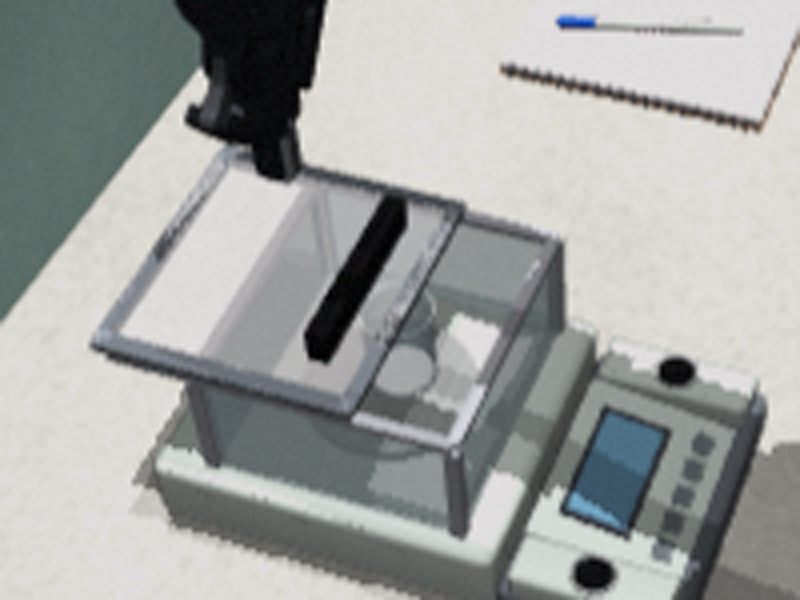

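The fingertips are at crop (278,175), where the projection puts them and well behind the bar at (355,280). Next I'll descend.

Emit:
step_arm --pt "0 0 0 0 0 14 0" --pt "0 0 0 0 0 14 0" --pt "0 0 0 0 0 14 0" --pt "0 0 0 0 0 14 0" --pt "0 0 0 0 0 10 0" --pt "0 0 0 0 0 3 0" --pt "0 0 0 0 0 0 0" --pt "0 0 0 0 0 0 0"

```text
clock: 3.23
position: [695.4, -0.3, 173.3]
tcp_rot: [180.0, -0.1, 1.5]
wrist_force: [0.4, 0.1, 0.8]
width: 0.2
finger_force: 0.0
```

Emit:
step_arm --pt "0 0 0 -4 0 0 0" --pt "0 0 0 -4 0 0 0" --pt "0 0 0 -4 0 0 0" --pt "0 0 0 -3 0 0 0" --pt "0 0 0 -3 0 0 0" --pt "0 0 0 -3 0 0 0" --pt "0 0 0 -3 0 0 0" --pt "0 0 0 -3 0 0 0" --pt "0 0 0 -3 0 0 0" --pt "0 0 0 -3 0 0 0"

```text
clock: 4.07
position: [662.0, -1.1, 172.4]
tcp_rot: [-180.0, -0.1, 1.5]
wrist_force: [1.5, -0.3, -0.9]
width: 0.3
finger_force: 0.9
```

Emit:
step_arm --pt "0 0 0 -3 0 1 0" --pt "0 0 0 -3 0 1 0" --pt "0 0 0 -4 0 1 0" --pt "0 0 0 -4 0 0 0" --pt "0 0 0 -4 0 0 0" --pt "0 0 0 -4 0 0 0" --pt "0 0 0 -4 0 0 0" --pt "0 0 0 -4 0 0 0" --pt "0 0 0 -4 0 0 0" --pt "0 0 0 -4 0 0 0" --pt "0 0 0 -3 0 0 0" --pt "0 0 0 -3 0 0 0"

```text
clock: 5.07
position: [617.3, -2.3, 169.3]
tcp_rot: [180.0, 0.0, 1.5]
wrist_force: [1.7, -1.1, -0.1]
width: -0.1
finger_force: 0.9
```

Emit:
step_arm --pt "0 0 0 -1 0 0 0" --pt "0 0 0 -1 0 0 0" --pt "0 0 0 -1 0 0 0" --pt "0 0 0 0 0 0 0"

```text
clock: 5.4
position: [614.5, -2.2, 169.3]
tcp_rot: [-180.0, 0.0, 1.5]
wrist_force: [1.4, 0.1, -1.3]
width: -0.1
finger_force: 0.4
```

Emit:
step_arm --pt "0 0 0 -1.5 0 0 0" --pt "0 0 0 -1.5 0 0 0" --pt "0 0 0 -1 0 0 0" --pt "0 0 0 -1 0 0 0" --pt "0 0 0 0 0 0 0"

```text
clock: 5.82
position: [609.4, -2.3, 169.2]
tcp_rot: [-180.0, 0.0, 1.5]
wrist_force: [1.5, -1.0, -0.3]
width: 0.1
finger_force: 0.4
```

Emit:
step_arm --pt "0 0 0 -0.7 0 0 0" --pt "0 0 0 -0.7 0 0 0" --pt "0 0 0 -0.6 0 0 0" --pt "0 0 0 0 0 0 0"

```text
clock: 6.15
position: [607.6, -2.4, 169.3]
tcp_rot: [-180.0, 0.0, 1.5]
wrist_force: [1.5, -0.5, 0.8]
width: 0.2
finger_force: 0.6
```

Emit:
step_arm --pt "0 0 0 -0.7 0 0 0" --pt "0 0 0 -0.7 0 0 0" --pt "0 0 0 -0.6 0 0 0" --pt "0 0 0 0 0 0 0"

```text
clock: 6.48
position: [606.2, -2.5, 169.3]
tcp_rot: [-180.0, -0.1, 1.5]
wrist_force: [3.2, -0.5, -2.1]
width: -0.4
finger_force: 1.8
```

Emit:
step_arm --pt "0 0 0 -0.5 0 0 0" --pt "0 0 0 -0.5 0 0 0" --pt "0 0 0 0 0 0 0"

```text
clock: 6.73
position: [606.2, -2.5, 169.4]
tcp_rot: [-180.0, -0.2, 1.5]
wrist_force: [6.3, 0.3, -5.5]
width: -0.0
finger_force: 3.2
```

Emit:
step_arm --pt "0 0 0 2 0 0 0" --pt "0 0 0 4 0 0 0" --pt "0 0 0 8 0 0 0" --pt "0 0 0 8 0 0 0" --pt "0 0 0 0 0 -10 0" --pt "0 0 0 0 0 -20 0" --pt "0 0 0 0 0 -20 0" --pt "0 0 0 0 0 -20 0" --pt "0 0 0 0 0 -20 0" --pt "0 0 0 0 0 -20 0" --pt "0 0 0 0 0 0 0"

```text
clock: 7.65
position: [629.3, -2.2, 284.7]
tcp_rot: [179.9, -0.4, 1.5]
wrist_force: [1.3, -0.5, 0.1]
width: -0.3
finger_force: 0.0
```

```bash
python3 - <<'E'
from cell import readout, eyes
import cv2
from fit import proj
s=readout.observe(); print(s["position"],s["tcp_rot"])
a=eyes.snapshot("side")[150:300,180:380,::-1]; cv2.imwrite("pics/s2.png",cv2.resize(a,None,fx=4,fy=4,interpolation=cv2.INTER_CUBIC))
E
```

```text
[629.26721192  -2.24301249 284.73409863] [179.94083148  -0.44196918   1.54117404]
```

View pics/s2.png

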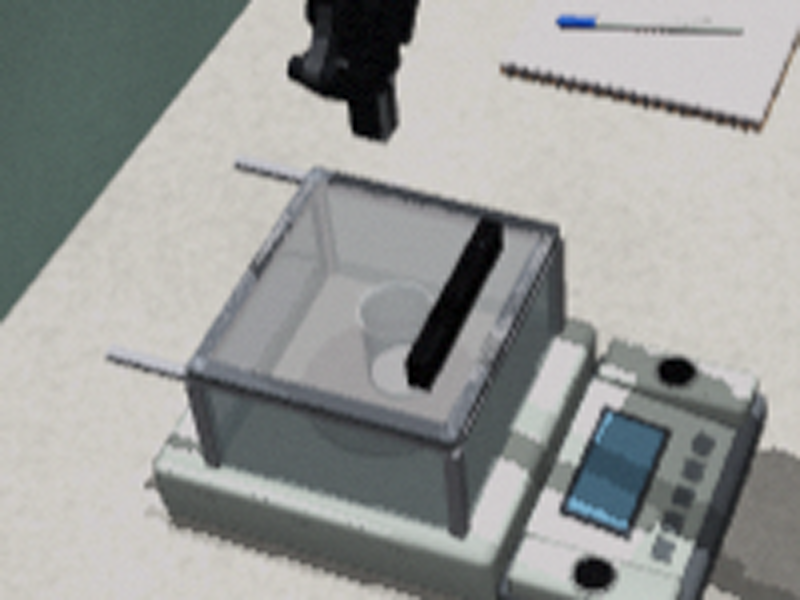

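The lid is shut: its frame sits on the rim, and the bar is at (455,305). Next I'll move over the left sensor at (594,574), staying high.

Emit:
step_arm --pt "0 0 0 -19.3 -10.8 0 0" --pt "0 0 0 -19.3 -10.8 0 0" --pt "0 0 0 -19.3 -10.8 0 0" --pt "0 0 0 -19.3 -10.8 0 0" --pt "0 0 0 -19.3 -10.8 0 0" --pt "0 0 0 -19.3 -10.8 0 0" --pt "0 0 0 -19.3 -10.8 0 0" --pt "0 0 0 -19.3 -10.8 0 0" --pt "0 0 0 0 0 0 0" --pt "0 0 0 0 0 0 0"

```text
clock: 8.53
position: [468.7, 80.6, 278.8]
tcp_rot: [180.0, 0.1, 1.6]
wrist_force: [0.9, -0.3, -1.2]
width: -0.4
finger_force: 0.0
```

Emit:
step_arm --pt "0 0 0 0 0 20 0" --pt "0 0 0 0 0 20 0" --pt "0 0 0 0 0 20 0" --pt "0 0 0 0 0 20 0" --pt "0 0 0 0 0 20 0" --pt "0 0 0 0 0 20 0" --pt "0 0 0 0 0 15 0" --pt "0 0 0 0 0 10 0" --pt "0 0 0 0 0 0 0" --pt "0 0 0 0 0 0 0" --pt "0 0 0 0 0 0 0"

```text
clock: 9.45
position: [471.1, 80.0, 134.6]
tcp_rot: [-180.0, -0.0, 1.5]
wrist_force: [-0.4, 0.6, 0.1]
width: -0.5
finger_force: 0.0
```

```bash
python3 - <<'E'
from cell import readout, eyes
import cv2
from fit import proj
s=readout.observe(); print(s["position"],s["tcp_rot"])
a=eyes.snapshot("side")[200:350,240:440,::-1]; cv2.imwrite("pics/s3.png",cv2.resize(a,None,fx=4,fy=4,interpolation=cv2.INTER_CUBIC))
E
```

```text
[471.0528165   80.00954328 134.64135505] [-1.79998760e+02 -4.11169870e-02  1.51668395e+00]
```

View pics/s3.png

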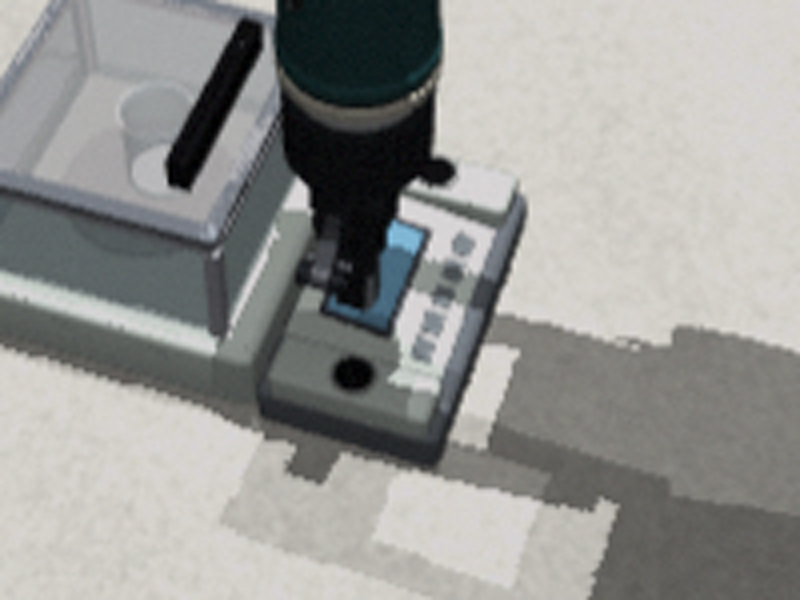

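The fingertips at (355,300) are straight above the left sensor at (352,374), and the lid is still shut. I'll descend to about 22 mm above the sensor and hold.

Emit:
step_arm --pt "0 0 0 0.2 0 10 0" --pt "0 0 0 0.2 0 10 0" --pt "0 0 0 0.2 0 10 0" --pt "0 0 0 0.2 0 10 0" --pt "0 0 0 0.2 0 7 0" --pt "0 0 0 0 0 4 0" --pt "0 0 0 0 0 3 0" --pt "0 0 0 0 0 0 0" --pt "0 0 0 0 0 0 0" --pt "0 0 0 0 0 0 0" --pt "0 0 0 0 0 0 0" --pt "0 0 0 0 0 0 0"

```text
clock: 10.5
position: [471.3, 80.3, 80.7]
tcp_rot: [-180.0, -0.0, 1.5]
wrist_force: [0.5, -0.3, -0.7]
width: 0.0
finger_force: 0.0
```

Emit:
step_arm --pt "0 0 0 0 0 0 0" --pt "0 0 0 0 0 0 0" --pt "0 0 0 0 0 0 0" --pt "0 0 0 0 0 0 0" --pt "0 0 0 0 0 0 0" --pt "0 0 0 0 0 0 0" --pt "0 0 0 0 0 0 0" --pt "0 0 0 0 0 0 0" --pt "0 0 0 0 0 0 0" --pt "0 0 0 0 0 0 0" --pt "0 0 0 0 0 0 0" --pt "0 0 0 0 0 0 0"

```text
clock: 11.5
position: [471.1, 80.3, 80.3]
tcp_rot: [-180.0, 0.0, 1.5]
wrist_force: [0.3, 0.2, -0.4]
width: -0.0
finger_force: 0.0
```

Emit:
step_arm --pt "0 0 0 0 0 0 0" --pt "0 0 0 0 0 0 0" --pt "0 0 0 0 0 0 0" --pt "0 0 0 0 0 0 0" --pt "0 0 0 0 0 0 0" --pt "0 0 0 0 0 0 0" --pt "0 0 0 0 0 0 0" --pt "0 0 0 0 0 0 0" --pt "0 0 0 0 0 0 0" --pt "0 0 0 0 0 0 0" --pt "0 0 0 0 0 0 0" --pt "0 0 0 0 0 0 0"

```text
clock: 12.5
position: [471.1, 80.3, 80.3]
tcp_rot: [-180.0, -0.0, 1.5]
wrist_force: [0.2, 0.3, -0.7]
width: 0.2
finger_force: 0.0
```

```bash
python3 - <<'E'
from cell import readout, eyes
import cv2
s=readout.observe(); print(s["position"],s["wrist_force"])
a=eyes.snapshot("side")[200:350,240:440,::-1]; cv2.imwrite("pics/s4.png",cv2.resize(a,None,fx=4,fy=4,interpolation=cv2.INTER_CUBIC))
E
```

```text
[471.09763441  80.27466341  80.33335805] [ 0.18892677  0.33163492 -0.74345197]
```

View pics/s4.png

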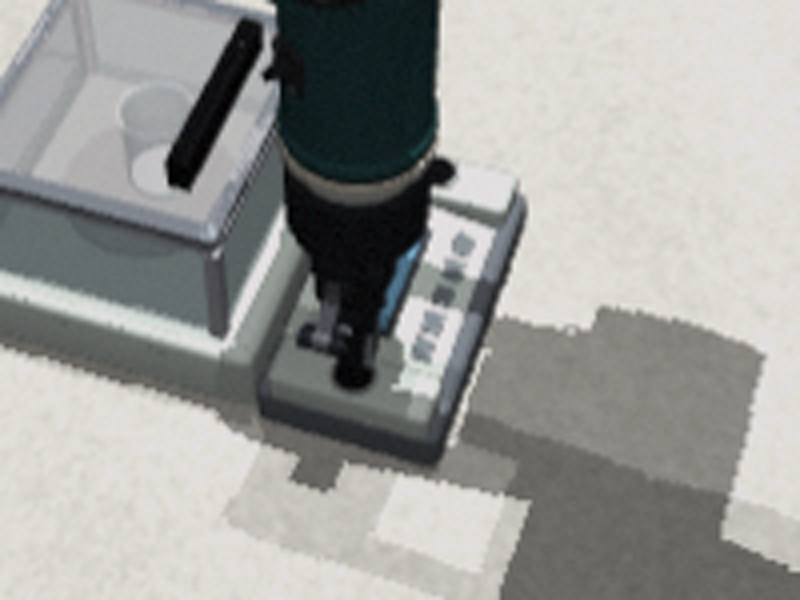

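The fingertips at (355,370) are just above the left sensor and have been held there for more than two seconds without contact; the lid is still shut. Now I'll retreat straight up.

Emit:
step_arm --pt "0 0 0 0 0 -10 0" --pt "0 0 0 0 0 -20 0" --pt "0 0 0 0 0 -25 0" --pt "0 0 0 0 0 -25 0" --pt "0 0 0 0 0 -25 0" --pt "0 0 0 0 0 -25 0" --pt "0 0 0 0 0 -25 0" --pt "0 0 0 0 0 -25 0" --pt "0 0 0 0 0 -20 0" --pt "0 0 0 0 0 -10 0" --pt "0 0 0 0 0 0 0" --pt "0 0 0 0 0 0 0"

```text
clock: 13.55
position: [471.0, 80.3, 289.9]
tcp_rot: [-180.0, -0.0, 1.5]
wrist_force: [-0.4, -0.2, -0.2]
width: -0.1
finger_force: 0.0
```

Emit:
step_arm --pt "0 0 0 0 0 0 0" --pt "0 0 0 0 0 0 0" --pt "0 0 0 0 0 0 0" --pt "0 0 0 0 0 0 0"

```text
clock: 13.88
position: [470.6, 80.2, 289.3]
tcp_rot: [-180.0, 0.1, 1.5]
wrist_force: [0.9, 0.0, -0.6]
width: 0.4
finger_force: 0.0
```

```bash
python3 - <<'E'
from cell import readout, workorder
print(readout.observe()["position"]); print(workorder.job_done())
E
```

```text
[470.56927078  80.21936189 289.31179706]
the job is handed in; nothing more can be done
None
```

I pushed the lid shut, held the fingertips about 22 mm above the left sensor for over two seconds, raised the hand about 23 cm above the sensor and handed the job in at about 14 s; no verdict was returned.

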